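# Half-light check of a leaded glass panel on the light box

## Robot

A 6-joint arm with a two-finger parallel gripper is mounted at the origin on the work surface. World frame = base frame: x ahead of the robot, y to its left, z up, the work surface at z = 0. Lengths are in m, angles in rad, forces in N, time in s.
With the tool pointing down it reaches from about 0.35 to 0.775 m from the base axis. Payload 7.3 kg.
Tool frame: the origin (TCP) lies on the centre line of the jaws, within the pads' length; the fingertips stand 14 mm ahead of it and the grasp point (between the pads) lies 5 mm behind it; z points along the fingers, y is the direction in which the jaws open and shut (so a half turn about z gives the same grasp; the last joint's range is limited). The gripper opens to 92 mm and grips with 3 to 60 N. Pads are 19 mm wide; open, the fingers measure 130 mm over their backs; the gripper's body (75 mm by 190 mm) begins 47 mm behind the grasp point.
Start: joints at [1.093, 0.342, 1.524, -0, 1.275, -0.146], TCP at [0.171, 0.496, 0.241] pointing down, gripper open.
Joint ranges: [-2.53, 2.53], [-0.77, 2.02], [0.04, 2.7], [-1, 4.14], [0.28, 2.66], [-3.11, 3.11]. Speed limits (rad/s): [2.57, 2.57, 3.14, 3.14, 3.14, 3.14].

## Interface

Orientations are given as [roll, pitch, yaw] about the fixed x, y, z axes, in that order (R = Rz(yaw) Ry(pitch) Rx(roll)).
In Python, from station import ctrl gives the robot as it stands.
- The arm moves only by the shell command python3 -m handwheel 'ROWS' [FORCE]. ROWS is JSON, a list of rows, each an object of numbers: "grip": the finger opening in mm, from 0 to 91.8; "x", "y", "z": the shift along the world's x, y, z in mm; "yaw": the turn about the world's z in degrees. In form: [{"grip": .., "x": .., "y": .., "z": .., "yaw": ..}, ...]. A call has 1 to 12 rows; each row is the pose to reach, as a shift and turn from the pose measured when the call began; what a row does not reach only later rows make up. A row lasts 1/8 s, in which the tool goes at most 62.5 mm and 10.7 degrees, less where a joint would pass 70% of its speed; a pose out of reach is approached as far as the arm can. A call with a gripper value outside its range is refused whole. The fingers move at their own pace and stop on an object; FORCE is the grip in N (left out, the last holds). Time passes only in rows, so rows that repeat a pose let the fingers close. It gives the time, the measured TCP pose, the force and the opening at its end, in the units of the state.
- ctrl.get_obs(): the state, without advancing time (a new reading comes with each control period).
- ctrl.snapshot(name): name is "scene" or "top"; returns the picture (480x640x3 uint8, red, green, blue); there is no depth.
- ctrl.calibration(name): a dict with "fx", "fy", "cx", "cy" (pixels), "R" (3x3) and "t" (3): a world point X has camera coordinates R X + t. Camera axes: x right, y down, z forward; pixel columns grow to the right and rows downward; lengths in m; the calibration is good to about 2 mm. A picture is of the moment at which its call begins. calibration takes no time and is no camera call.
- ctrl.hand_in(): hands the job in, once; it reports no verdict.
The state is a dict: "clock": time; "q": joint angles; "joint_vel": joint speeds; "effort": joint torques, N m; "tcp_pos": TCP position; "orientation": TCP orientation; "force": force on the tool from outside, world axes, zero at the start; "wrist_torque": the same for the moment, N m; "width": opening from 0.0 (shut) to 1.0 (fully open).
Only numpy, scipy, OpenCV 4.12 (cv2) and the standard library are available. Lean on these libraries where they do the work, as an engineer would, in place of code of your own. Each camera call takes 0.05 s, during which the arm holds its last target.

## Task

Set up the half-lit check of the small stained-glass panel on the light box: with the shutter still shut, push the panel square and flush into the corner of the two pine battens, and only then draw the red shutter knob towards the front of the box until the shutter is half open at the yellow mark, without opening it much beyond that. The shutter springs shut if let go, so hold it steady at half: the job finishes while you are still holding the knob there, with the panel still flush in its corner and the glass cutter, blue offcut and foil roll left lying on the box where they are.

Things in the scene. Friction and masses are not known exactly. Their poses are not given: they have to be found in the camera images.
- lightbox: Grey light box, 340 mm (its x, front to back) x 400 mm (its y) x 70 mm high, fixed to the table. Origin under its centre; x points to its back, away from its front with the rocker switch, y to its left, z up. Deck 70 mm above the origin. A slot along x at y = -140 mm carries the shutter knob. Tubs (85 mm), tools and a bottle stand on the table around it.
- corner (a point): Inside corner of two pine battens (24 mm wide, 16 mm high) on the deck, at its back left: point on the deck surface at (+140, +165, +70) mm in the light box's frame, axes parallel to the box's. From here the back batten's inner face runs 208 mm towards the box's -y, the left batten's 220 mm towards its -x.
- window (a point): Centre of the lit window (84 mm in x, 114 mm in y, flush clear pane), on the deck surface, at (+80, +90, +70) mm in the light box's frame, axes parallel to the box's. When the panel is home in the corner its centre is right above this point (7 mm up) and its axes are parallel to the box's.
- panel_center (a point): Small stained-glass panel with a bright metal edge, 120 mm (its x) x 150 mm (its y) x 14 mm thick, about 0.3 kg, lying flat and loose on the deck; its centre starts 22 to 52 mm (x) and 22 to 60 mm (y) short of home and it is turned by up to 0.22 rad. The point is its centre, half-way up, 7 mm above the deck; x and y along its edges, z up.
- shutter (a joint): How far the shutter is open, in m: 0 shut (as it starts), 0.040 half open, 0.080 fully open. The black shutter blade slides under the window; it opens along the light box's -x (towards its front). A spring of 110 N/m pushes it shut with 2.2 N when shut, 6.6 N at half, 11 N fully open, plus 0.3 N of friction.
- knob_center (a point): The shutter's red round knob: 24 mm diameter from 13 to 38 mm above the deck, narrower stem below, top at 40 mm. The point is on its axis, 24 mm above the deck; axes parallel to the light box's. Shut, it is at (+60, -140, +94) mm in the light box's frame, at half at x = +20 mm, fully open at x = -20 mm. The deck round it is free for at least 30 mm on every side.
- half_mark (a point): Where the middle of the knob (24 mm above the deck) stands when the shutter is half open; a long yellow tick on the deck just right of the slot shows the same position, with short white ticks for shut and fully open.
- glass_cutter: glass cutter with a brown handle, 12 x 142 x 12 mm, lying on the near strip of the light box, origin under the middle; leave alone
- blue_offcut: blue glass offcut 32 x 55 x 4 mm, lying on the near right part of the light box, origin under its centre; leave alone
- foil_roll: flat roll of copper foil, 52 mm across, 9 mm high, lying at the back right of the light box, behind the knob, origin under its centre; leave alone
Mind the look-alikes: they are no part of the job. There is more than one size of the part that bears panel_center; the job needs the larger.

How it is judged:
By the outcome, as a careful person would: the job done as asked, in the order asked, and still so for the second after the job is handed in, while the arm keeps its last pose, push and grip.
It also fails if it takes over 51 s, if anything falls off the work surface, if the arm or the gripper's body presses on something with over 40 N, if the wrist force passes 120 N, or if a joint passes its speed limit or range.

## Working session

There is one attempt and no reset: what is moved stays moved. The work goes in short steps, Python scripts to look and compute and a shell command to move; the robot and the scene stay as the last step left them, time stands still between calls to the robot, and variables do not carry over. Pictures are saved under pics/ and viewed, and the job is handed in when it is done.

```bash
ls; mkdir -p pics; python3 - <<'E'
from station import ctrl
import cv2
o=ctrl.get_obs()
for k,v in o.items(): print(k,v)
for n in("scene","top"):
    im=ctrl.snapshot(n); cv2.imwrite(f"pics/{n}0.png",im[:,:,::-1])
    c=ctrl.calibration(n); print(n,c)
E
```

```text
pics
clock 0.0
q [ 1.09296489e+00  3.42746335e-01  1.52501921e+00 -9.96891787e-06
  1.27538518e+00 -1.45953700e-01]
joint_vel [ 1.06781147e-04  2.00120334e-03  1.54938536e-05  8.32645979e-04
 -3.04888984e-04  3.08160527e-04]
effort [ 1.05975065e-03 -4.31243026e+01 -2.44222713e+01  7.18846754e-02
  5.59513725e-02 -1.32595487e-04]
tcp_pos [0.17083558 0.49602226 0.24003192]
orientation [-3.14004976e+00 -2.17168243e-04  2.80971766e+00]
force [-0.05623628 -0.24413786 -0.0353025 ]
wrist_torque [ 0.00168182  0.00387333 -0.02830994]
width 0.9972872575407299
scene {'fx': 474.1547568659349, 'fy': 474.1547568659349, 'cx': 319.70917877696456, 'cy': 241.48571427743568, 'R': array([[-0.44096477,  0.89751728, -0.00357801],
       [ 0.65268313,  0.31793225, -0.68769457],
       [-0.61608019, -0.30558439, -0.72599131]]), 't': array([ 0.261265  , -0.30092274,  1.28915058])}
top {'fx': 475.14633070502157, 'fy': 475.14633070502157, 'cx': 321.63579979319167, 'cy': 236.9809275987206, 'R': array([[ 0.00571393, -0.99980247, -0.01903621],
       [-0.99172751, -0.00322456, -0.12832048],
       [ 0.12823375,  0.01961195, -0.99155004]]), 't': array([-0.01657562,  0.55397304,  0.83420343])}
```

View pics/scene0.png

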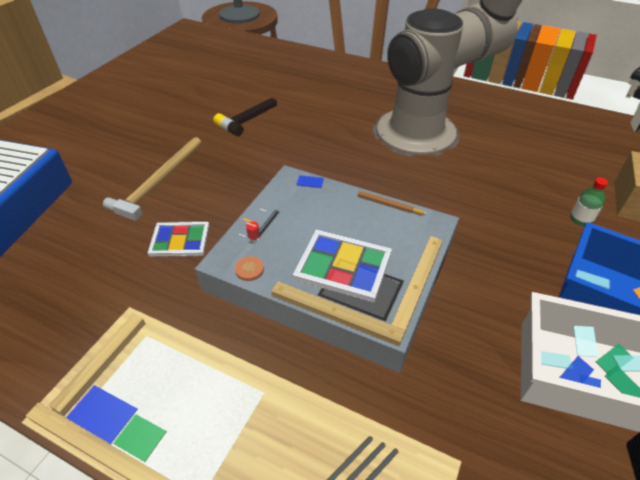

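View pics/top0.png

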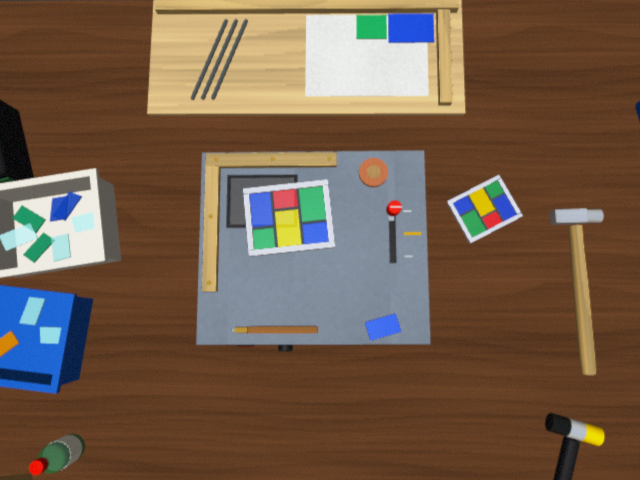

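The scene view shows the light box with the panel around (343,265), the knob at (252,230) and a smaller look-alike panel off the box at (180,238). In the top view the box spans about (201,151)–(430,345), the big panel is at (288,217), the knob at (395,208), the batten corner near (219,167) and the yellow tick at (412,234). Next I'll measure positions.

```bash
cat > h.py <<'E'
import numpy as np, cv2
from station import ctrl
def cam(n):
    c=ctrl.calibration(n); K=np.array([[c['fx'],0,c['cx']],[0,c['fy'],c['cy']],[0,0,1]]); return K,np.array(c['R']),np.array(c['t'])
def ray(n,uv):
    K,R,t=cam(n); d=R.T@np.linalg.solve(K,np.array([uv[0],uv[1],1.])); o=-R.T@t; return o,d/np.linalg.norm(d)
def plane(n,uv,z):
    o,d=ray(n,uv); return o+d*(z-o[2])/d[2]
def proj(n,X):
    K,R,t=cam(n); p=K@(R@np.asarray(X,float)+t); return p[:2]/p[2]
def tri(a,b):
    A=np.zeros((3,3));y=np.zeros(3);rs=[ray("scene",a),ray("top",b)]
    for o,d in rs:
        M=np.eye(3)-np.outer(d,d);A+=M;y+=M@o
    X=np.linalg.solve(A,y); return X,[np.linalg.norm((np.eye(3)-np.outer(d,d))@(X-o)) for o,d in rs]
def comps(m,amin=15):
    n,l,s,c=cv2.connectedComponentsWithStats(m.astype(np.uint8)); return [(int(s[i,4]),s[i,:4].tolist(),c[i].round(1).tolist(),l==i) for i in range(1,n) if s[i,4]>=amin]
def hsv(im): return cv2.cvtColor(im,cv2.COLOR_RGB2HSV).astype(int)
E
python3 - <<'E'
from h import *
for n,roi in (("scene",(190,140,470,370)),("top",(190,140,440,360))):
    im=cv2.imread(f"pics/{n}0.png")[:,:,::-1].copy(); h=hsv(im)
    x0,y0,x1,y1=roi; M=np.zeros(im.shape[:2],bool); M[y0:y1,x0:x1]=1
    H,S,V=h[...,0],h[...,1],h[...,2]
    for nm,m in (("red",((H<5)|(H>174))&(S>150)&(V>120)),("white",(S<40)&(V>200)),("yel",(H>14)&(H<30)&(S>110)&(V>150)),("pine",(H>14)&(H<28)&(S>60)&(V>140)),("copper",(H>3)&(H<14)&(S>100)&(V>120)),("grey",(H>95)&(H<125)&(S>15)&(S<90)&(V>70)),("blue",(H>108)&(H<125)&(S>170))):
        for a,b,c,l in comps(m&M): print(n,nm,a,b,c)
    z=cv2.resize(im[y0:y1,x0:x1],None,fx=2.6,fy=2.6,interpolation=cv2.INTER_CUBIC); cv2.imwrite(f"pics/{n}0z.png",z[:,:,::-1])
E
```

```text
scene red 136 [247, 222, 11, 17] [252.6, 230.4]
scene red 200 [327, 269, 24, 14] [338.5, 275.3]
scene white 141 [190, 222, 18, 31] [200.7, 235.8]
scene white 1091 [293, 230, 98, 68] [343.2, 263.8]
scene white 173 [190, 357, 26, 13] [198.5, 365.2]
scene yel 64 [190, 140, 10, 11] [193.3, 143.4]
scene yel 59 [398, 203, 26, 10] [412.0, 208.2]
scene yel 36 [430, 240, 8, 6] [434.0, 242.3]
scene yel 569 [333, 242, 30, 29] [347.5, 256.3]
scene yel 102 [243, 262, 13, 10] [248.8, 266.4]
scene yel 57 [412, 281, 12, 12] [416.6, 285.9]
scene yel 30 [278, 285, 6, 6] [280.5, 287.7]
scene yel 33 [331, 306, 7, 6] [333.7, 308.4]
scene yel 39 [392, 324, 15, 7] [398.5, 326.8]
scene yel 47 [387, 327, 9, 8] [391.3, 330.7]
scene yel 17 [396, 331, 7, 6] [398.8, 333.9]
scene yel 33 [376, 332, 26, 10] [389.6, 336.6]
scene pine 76 [190, 140, 11, 11] [193.6, 143.6]
scene pine 73 [398, 203, 26, 11] [412.9, 208.5]
scene pine 21 [243, 218, 9, 4] [246.4, 219.6]
scene pine 3145 [272, 236, 170, 106] [374.4, 298.9]
scene pine 614 [332, 242, 32, 30] [347.6, 256.3]
scene pine 102 [243, 262, 13, 10] [248.8, 266.4]
scene 
[... 897 characters left out ...]

top yel 207 [248, 327, 59, 6] [276.6, 329.5]
top yel 28 [308, 328, 9, 5] [311.6, 329.6]
top pine 3495 [202, 152, 135, 140] [241.5, 193.1]
top pine 130 [367, 165, 13, 13] [373.1, 171.4]
top pine 51 [404, 232, 17, 3] [412.0, 233.0]
top pine 347 [234, 327, 83, 6] [272.5, 329.2]
top copper 513 [359, 158, 29, 29] [373.0, 172.0]
top grey 30020 [197, 151, 233, 194] [326.6, 263.0]
top grey 199 [241, 184, 34, 44] [258.7, 195.9]
top grey 79 [247, 206, 18, 31] [251.2, 221.4]
top grey 87 [303, 220, 27, 27] [319.8, 239.0]
top blue 93 [251, 193, 19, 10] [258.3, 196.6]
top blue 420 [303, 223, 24, 20] [314.6, 232.3]
top blue 29 [253, 224, 16, 3] [259.1, 224.5]
top blue 563 [366, 314, 34, 26] [382.5, 326.5]
```

```bash
python3 -c "
import cv2
for n in('scene','top'): print(cv2.imread(f'pics/{n}0z.png').shape)"
```

```text
(598, 728, 3)
(572, 650, 3)
```

View pics/top0z.png

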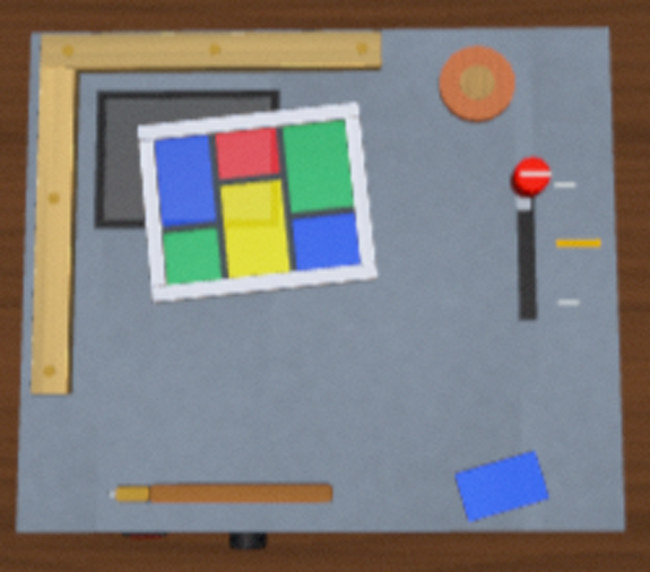

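View pics/scene0z.png

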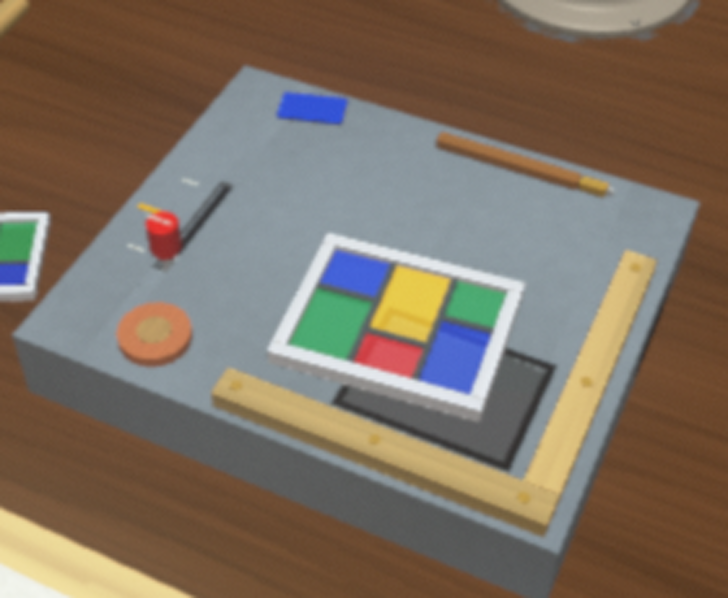

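```bash
python3 - <<'E'
from h import *
T=lambda p:((p[0]+.5)/2.6-.5+190,(p[1]+.5)/2.6-.5+140)
# order BL BR FR FL
deck=dict(t=[(32,32),(608,28),(625,530),(16,531)],s=[(560,540),(17,337),(246,66),(698,203)])
pan=dict(t=[(139,126),(357,103),(376,276),(154,300)],s=[(482,409),(269,350),(328,234),(524,284)])
loc=np.array([[.17,.2],[.17,-.2],[-.17,-.2],[-.17,.2]])
for nm,d in (("deck",deck),("panel",pan)):
    P=[]
    for a,b in zip(d['s'],d['t']):
        X,e=tri(T(a),T(b)); P.append(X); print(nm,(X*1000).round(1),(np.array(e)*1000).round(1))
    P=np.array(P)
    print(" z mean",P[:,2].mean())
    hz=.07 if nm=="deck" else .084
    for n in("s","t"):
        Q=np.array([plane({"s":"scene","t":"top"}[n],T(p),hz)[:2] for p in d[n]])
        L=loc if nm=="deck" else np.array([[.06,.075],[.06,-.075],[-.06,-.075],[-.06,.075]])
        Lc=L-L.mean(0);Qc=Q-Q.mean(0)
        yaw=np.arctan2((Lc[:,0]*Qc[:,1]-Lc[:,1]*Qc[:,0]).sum(),(Lc*Qc).sum())
        R=np.array([[np.cos(yaw),-np.sin(yaw)],[np.sin(yaw),np.cos(yaw)]])
        print(nm,n,"center",Q.mean(0).round(4),"yaw",yaw.round(4),"res",((Lc@R.T-Qc)*1000).round(1).tolist())
# tick, knob
X,e=tri((252.6,230.4),(393.9,207.3)); print("knob",X.round(4),e)
# wait scene yellow tick at zoom (149,210)
print("tick",[plane("scene",T((149,210)),.07).round(4),plane("top",(412,233),.07).round(4)])
# inner corner batten, top height .086 ; top view zoom (77,70)
print("inner corner",plane("top",T((77,71)),.086).round(4))
E
```

```text
deck [700.4 200.5  80. ] [0.9 0.9]
deck [ 706.3 -195.7   68.8] [1.1 1.1]
deck [ 367.4 -199.9   70.1] [0.3 0.3]
deck [364.1 199.3  69.6] [0.9 0.9]
 z mean 0.07215733761881613
deck s center [0.5332 0.0014] yaw 0.0159 res [[6.2, 3.6], [-0.4, -2.1], [-0.8, -1.6], [-5.1, 0.1]]
deck t center [0.5354 0.0014] yaw 0.0084 res [[-0.1, 0.4], [0.6, -0.6], [-0.4, 0.3], [-0.1, -0.1]]
panel [633.4 123.8  84.7] [0.6 0.6]
panel [649.8 -23.8  84.1] [0.1 0.1]
panel [532.6 -37.2  83.7] [0.2 0.2]
panel [516.  110.3  83.1] [0.1 0.1]
 z mean 0.08388675582498611
panel s center [0.583  0.0434] yaw 0.1137 res [[1.5, 0.5], [1.5, -0.6], [-1.0, -0.7], [-1.9, 0.7]]
panel t center [0.583  0.0432] yaw 0.1106 res [[0.6, 1.0], [1.1, -0.9], [-0.8, -1.0], [-0.8, 0.9]]
knob [ 0.5977 -0.1383  0.0961] [np.float64(0.0003308183950302329), np.float64(0.0003308183950303373)]
tick [array([ 0.5576, -0.1791,  0.07  ]), array([ 0.5571, -0.1732,  0.07  ])]
inner corner [0.6714 0.1662 0.086 ]
```

Top-view fits give the box centre at (0.535, 0.001) with yaw about 0.008 and the deck at about 70 mm. The panel centre is (0.583, 0.043), yaw 0.11, with its top at 84 mm. Home is (0.614, 0.092), the knob when shut is at x≈0.597, y≈−0.138, and half is x≈0.557. First I'll hover in front of the panel.

```bash
python3 -m handwheel '[{"x":30,"y":-43,"grip":80},{"x":60,"y":-86,"yaw":10,"grip":80},{"x":92,"y":-130,"yaw":19.5,"grip":80},{"x":124,"y":-175,"yaw":19.5,"grip":80},{"x":156,"y":-220,"yaw":19.5,"grip":80},{"x":188,"y":-265,"yaw":19.5,"grip":80},{"x":220,"y":-312,"yaw":19.5,"grip":80},{"x":252,"y":-358,"yaw":19.5,"grip":80},{"x":284,"y":-405,"yaw":19.5,"grip":80},{"x":319,"y":-453,"yaw":19.5,"grip":80},{"x":319,"y":-453,"z":-60,"yaw":19.5,"grip":80},{"x":319,"y":-453,"z":-100,"yaw":19.5,"grip":80}]' 20
python3 - <<'E'
from h import *
o=ctrl.get_obs(); print(o)
for n in("scene","top"): cv2.imwrite(f"pics/{n}1.png",ctrl.snapshot(n)[:,:,::-1])
E
```

```text
{'clock': 0.1, 'q': array([ 1.09300918e+00,  3.42664677e-01,  1.52491199e+00,  7.70036616e-06,
        1.27542139e+00, -1.45966083e-01]), 'joint_vel': array([ 0.00047717, -0.00138851, -0.00129413, -0.0023009 , -0.0003342 ,
       -0.0002875 ]), 'effort': array([ 2.14722793e-03, -4.32002234e+01, -2.44695926e+01,  7.18816649e-02,
        5.25213126e-02, -4.85421674e-05]), 'tcp_pos': array([0.170826  , 0.49606492, 0.24011173]), 'orientation': array([-3.14020326e+00, -2.11699976e-04,  2.80976920e+00]), 'force': array([0.20824529, 0.14324347, 0.71755708]), 'wrist_torque': array([ 0.04064418, -0.00595833,  0.00363796]), 'width': 0.9958113781116334}$[0]: bad value
```

View pics/scene1.png

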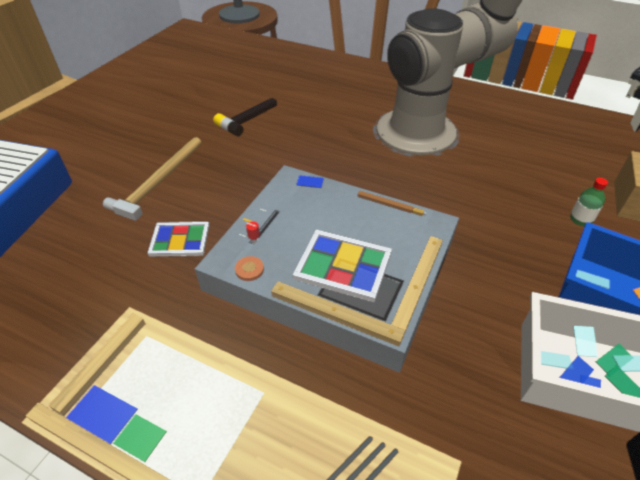

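View pics/top1.png

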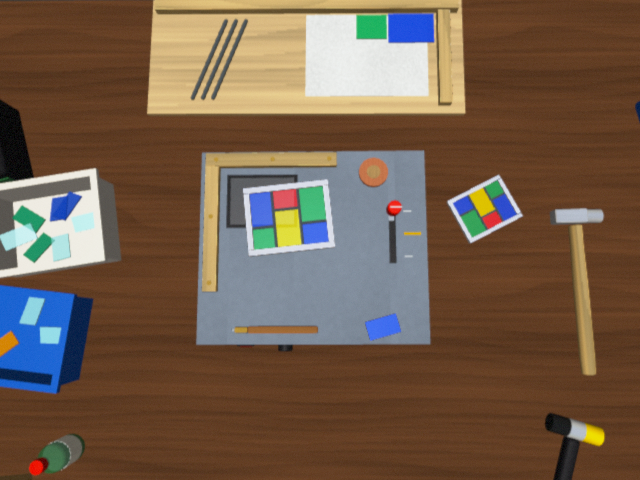

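The pictures are unchanged because the call was refused. It probably needs every key in each row.

```bash
python3 -m handwheel '[{"grip":80,"x":30,"y":-43,"z":0,"yaw":0},{"grip":80,"x":60,"y":-86,"z":0,"yaw":10},{"grip":80,"x":92,"y":-130,"z":0,"yaw":19.5},{"grip":80,"x":124,"y":-175,"z":0,"yaw":19.5},{"grip":80,"x":156,"y":-220,"z":0,"yaw":19.5},{"grip":80,"x":188,"y":-265,"z":0,"yaw":19.5},{"grip":80,"x":220,"y":-312,"z":0,"yaw":19.5},{"grip":80,"x":252,"y":-358,"z":0,"yaw":19.5},{"grip":80,"x":284,"y":-405,"z":0,"yaw":19.5},{"grip":80,"x":319,"y":-453,"z":0,"yaw":19.5},{"grip":80,"x":319,"y":-453,"z":-60,"yaw":19.5},{"grip":80,"x":319,"y":-453,"z":-100,"yaw":19.5}]' 20
python3 - <<'E'
from h import *
o=ctrl.get_obs(); print(o['q'],o['force'])
for n in("scene","top"): cv2.imwrite(f"pics/{n}2.png",ctrl.snapshot(n)[:,:,::-1])
E
```

```text
clock: 1.7
tcp_pos: [0.4893, 0.0423, 0.1381]
orientation: [-3.141, -0.002, -3.135]
force: [0.1, -0.5, -0.0]
width: 0.869
[-6.94628174e-02  3.94702047e-01  1.75969821e+00 -9.96365975e-04
  9.89120746e-01 -1.64628142e+00] [ 0.06152126 -0.51033732 -0.02501244]
```

View pics/scene2.png

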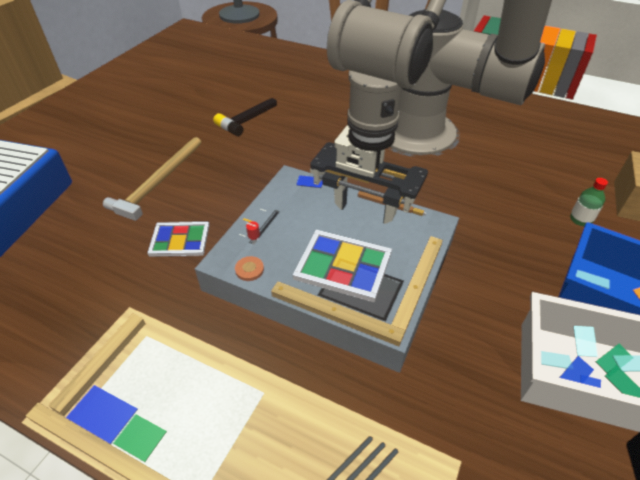

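View pics/top2.png

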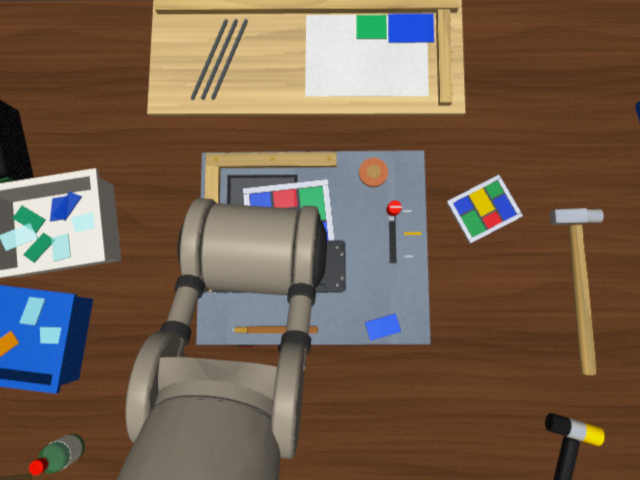

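The hand hovers ahead of the panel's front edge with its fingers at about (341,195) and (391,205) in the scene view. Next I'll lower it and push towards the back batten.

```bash
python3 -m handwheel '[{"grip":80,"x":0,"y":0,"z":-30,"yaw":0},{"grip":80,"x":0,"y":0,"z":-51,"yaw":0},{"grip":80,"x":0,"y":0,"z":-51,"yaw":0},{"grip":80,"x":8,"y":0,"z":-51,"yaw":0},{"grip":80,"x":14,"y":0,"z":-51,"yaw":0},{"grip":80,"x":20,"y":0,"z":-51,"yaw":0},{"grip":80,"x":26,"y":0,"z":-51,"yaw":0},{"grip":80,"x":32,"y":0,"z":-51,"yaw":0},{"grip":80,"x":38,"y":0,"z":-51,"yaw":0},{"grip":80,"x":43,"y":0,"z":-51,"yaw":0},{"grip":80,"x":46,"y":0,"z":-51,"yaw":0},{"grip":80,"x":48,"y":0,"z":-51,"yaw":0}]' 20
python3 - <<'E'
from h import *
o=ctrl.get_obs(); print(o['q'],o['force'])
for n in("scene","top"): cv2.imwrite(f"pics/{n}3.png",ctrl.snapshot(n)[:,:,::-1])
im=cv2.imread("pics/scene3.png")[150:370,190:470]; cv2.imwrite("pics/scene3z.png",cv2.resize(im,None,fx=2.6,fy=2.6,interpolation=cv2.INTER_CUBIC))
E
```

```text
clock: 3.3
tcp_pos: [0.5351, 0.043, 0.0855]
orientation: [-3.141, -0.009, -3.134]
force: [-1.4, 0.9, 1.1]
width: 0.875
[-6.21896583e-02  5.41103619e-01  1.68156059e+00 -1.11739583e-03
  9.28361216e-01 -1.64003355e+00] [-1.41361811  0.85718744  1.05612806]
```

View pics/scene3z.png

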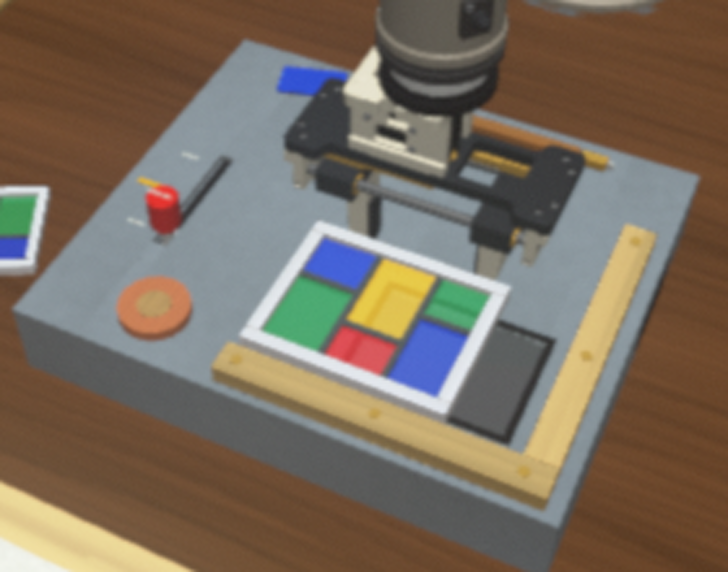

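View pics/top3.png

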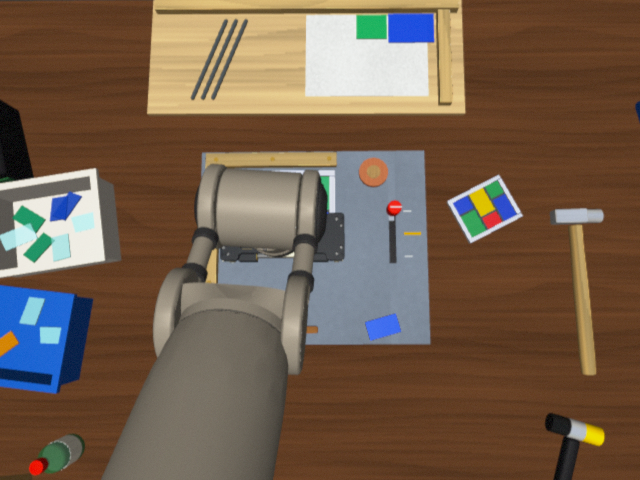

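The scene view shows the panel squared by both fingers and a few mm short of the back batten. I'll push a little further until contact.

```bash
python3 -m handwheel '[{"grip":80,"x":2,"y":0,"z":1,"yaw":0},{"grip":80,"x":4,"y":0,"z":1.5,"yaw":0},{"grip":80,"x":6,"y":0,"z":1.5,"yaw":0},{"grip":80,"x":8,"y":0,"z":1.5,"yaw":0},{"grip":80,"x":9.5,"y":0,"z":1.5,"yaw":0},{"grip":80,"x":9.5,"y":0,"z":1.5,"yaw":0}]' 20
```

```text
clock: 4.15
tcp_pos: [0.5435, 0.043, 0.087]
orientation: [-3.141, -0.012, -3.134]
force: [-6.7, -1.0, 4.9]
width: 0.869
```

Contact against the back batten shows −6.7 N. Now I'll back off, lift and turn the jaws along x for the sideways push.

```bash
python3 -m handwheel '[{"grip":80,"x":-15,"y":0,"z":0,"yaw":0},{"grip":70,"x":-15,"y":-5,"z":40,"yaw":0},{"grip":60,"x":-5,"y":-20,"z":60,"yaw":-10},{"grip":60,"x":5,"y":-35,"z":60,"yaw":-20},{"grip":60,"x":15,"y":-50,"z":60,"yaw":-30},{"grip":60,"x":25,"y":-65,"z":60,"yaw":-40},{"grip":60,"x":35,"y":-80,"z":60,"yaw":-50},{"grip":60,"x":45,"y":-95,"z":60,"yaw":-60},{"grip":60,"x":55,"y":-108,"z":60,"yaw":-70},{"grip":60,"x":66,"y":-108,"z":60,"yaw":-80},{"grip":60,"x":66,"y":-108,"z":60,"yaw":-90},{"grip":60,"x":66,"y":-108,"z":60,"yaw":-90}]' 20
python3 - <<'E'
from h import *
for n in("scene","top"): cv2.imwrite(f"pics/{n}4.png",ctrl.snapshot(n)[:,:,::-1])
im=cv2.imread("pics/scene4.png")[150:370,190:470]; cv2.imwrite("pics/scene4z.png",cv2.resize(im,None,fx=2.6,fy=2.6,interpolation=cv2.INTER_CUBIC))
E
```

```text
clock: 5.65
tcp_pos: [0.6099, -0.0652, 0.147]
orientation: [3.141, -0.012, 1.58]
force: [0.2, -0.1, -0.0]
width: 0.65
```

View pics/scene4z.png

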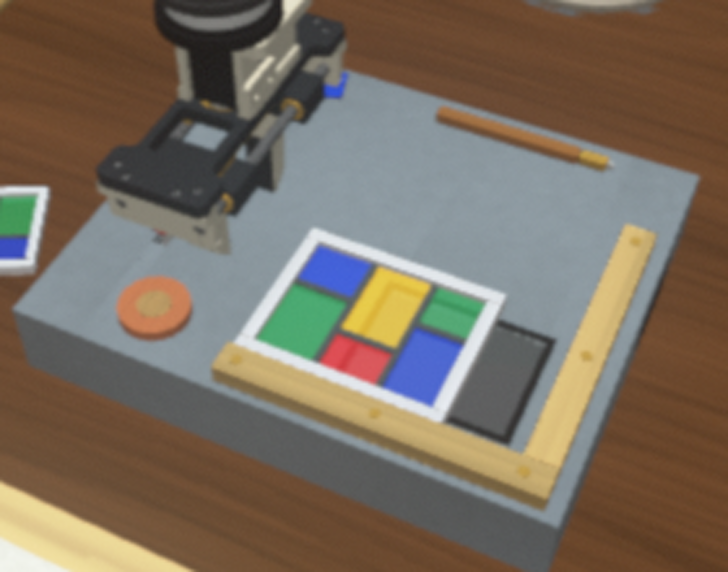

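View pics/top4.png

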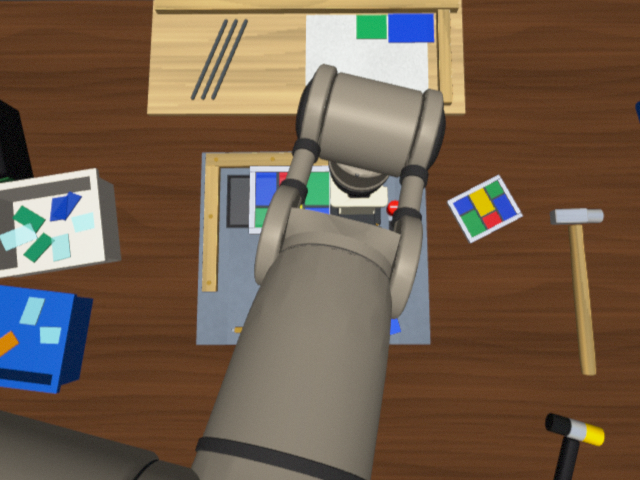

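The scene view shows the panel flush along the back batten, with corners at zoomed (318,229), (505,296), (437,418) and (240,345). I'll compute the right edge.

```bash
python3 - <<'E'
from h import *
T=lambda p:((p[0]+.5)/2.6-.5+190,(p[1]+.5)/2.6-.5+150)
for nm,p in dict(FR=(316,228),FL=(506,296),BL=(438,418),BR=(238,343)).items(): print(nm,plane("scene",T(p),.084).round(4))
E
```

```text
FR [ 0.5552 -0.0359  0.084 ]
FL [0.5559 0.1116 0.084 ]
BL [0.6705 0.1093 0.084 ]
BR [ 0.6732 -0.0345  0.084 ]
```

```bash
python3 -m handwheel '[{"grip":60,"x":0,"y":0,"z":-40,"yaw":0},{"grip":60,"x":0,"y":0,"z":-60,"yaw":0},{"grip":60,"x":0,"y":8,"z":-60,"yaw":0},{"grip":60,"x":0,"y":16,"z":-60,"yaw":0},{"grip":60,"x":0,"y":22,"z":-60,"yaw":0},{"grip":60,"x":0,"y":29,"z":-60,"yaw":0},{"grip":60,"x":0,"y":36,"z":-60,"yaw":0},{"grip":60,"x":0,"y":43,"z":-60,"yaw":0},{"grip":60,"x":0,"y":50,"z":-60,"yaw":0},{"grip":60,"x":0,"y":57,"z":-60,"yaw":0},{"grip":60,"x":0,"y":63,"z":-60,"yaw":0},{"grip":60,"x":0,"y":67,"z":-60,"yaw":0}]' 20
python3 - <<'E'
from h import *
for n in("scene",): cv2.imwrite(f"pics/{n}5.png",ctrl.snapshot(n)[:,:,::-1])
im=cv2.imread("pics/scene5.png")[150:370,190:470]; cv2.imwrite("pics/scene5z.png",cv2.resize(im,None,fx=2.6,fy=2.6,interpolation=cv2.INTER_CUBIC))
E
```

```text
clock: 7.25
tcp_pos: [0.6096, 0.0023, 0.0871]
orientation: [3.141, -0.012, 1.583]
force: [-0.3, -2.7, 1.8]
width: 0.656
```

View pics/scene5z.png

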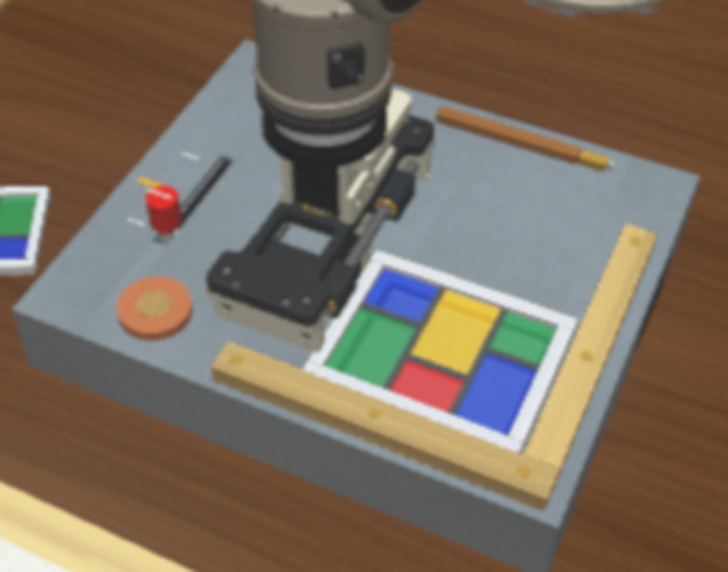

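The panel's left edge, at zoomed (575,325)–(520,448), is almost at the left batten. I'll push on in small steps.

```bash
python3 -m handwheel '[{"grip":60,"x":0,"y":2,"z":0,"yaw":0},{"grip":60,"x":0,"y":4,"z":0,"yaw":0},{"grip":60,"x":0,"y":6,"z":0,"yaw":0},{"grip":60,"x":0,"y":6,"z":0,"yaw":0}]' 20
```

```text
clock: 7.8
tcp_pos: [0.6095, 0.0057, 0.0871]
orientation: [-3.141, -0.008, 1.582]
force: [-1.8, -13.5, 2.2]
width: 0.656
```

Contact with the left batten shows −13.5 N. Next I'll back off, lift and turn back for a second +x press, checking the picture.

```bash
python3 -m handwheel '[{"grip":60,"x":0,"y":-15,"z":0,"yaw":0},{"grip":60,"x":0,"y":-15,"z":40,"yaw":0},{"grip":80,"x":-5,"y":-5,"z":60,"yaw":10},{"grip":80,"x":-15,"y":5,"z":60,"yaw":20},{"grip":80,"x":-25,"y":15,"z":60,"yaw":30},{"grip":80,"x":-35,"y":30,"z":60,"yaw":40},{"grip":80,"x":-50,"y":45,"z":60,"yaw":50},{"grip":80,"x":-65,"y":60,"z":60,"yaw":60},{"grip":80,"x":-80,"y":75,"z":60,"yaw":70},{"grip":80,"x":-90,"y":84,"z":60,"yaw":80},{"grip":80,"x":-90,"y":84,"z":60,"yaw":90},{"grip":80,"x":-90,"y":84,"z":60,"yaw":90}]' 20
python3 - <<'E'
from h import *
for n in("scene",): cv2.imwrite(f"pics/{n}6.png",ctrl.snapshot(n)[:,:,::-1])
im=cv2.imread("pics/scene6.png")[150:370,190:470]; cv2.imwrite("pics/scene6z.png",cv2.resize(im,None,fx=2.6,fy=2.6,interpolation=cv2.INTER_CUBIC))
E
```

```text
clock: 9.3
tcp_pos: [0.5193, 0.0898, 0.147]
orientation: [3.141, -0.008, -3.132]
force: [-0.0, -0.0, 0.6]
width: 0.87
```

View pics/scene6z.png

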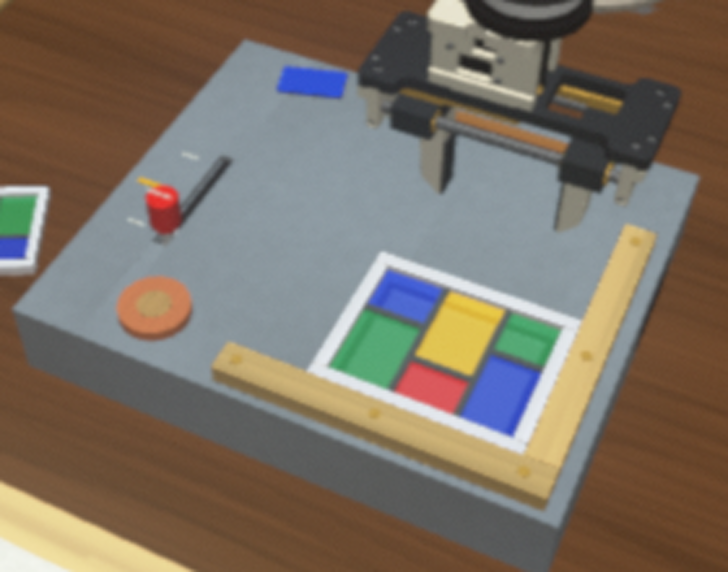

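It looks flush on both battens, with corners at zoomed (383,254), (580,325) and (523,448). I'll give the second +x nudge.

```bash
python3 -m handwheel '[{"grip":80,"x":0,"y":0,"z":-40,"yaw":0},{"grip":80,"x":0,"y":0,"z":-60,"yaw":0},{"grip":80,"x":8,"y":0,"z":-60,"yaw":0},{"grip":80,"x":15,"y":0,"z":-60,"yaw":0},{"grip":80,"x":19,"y":0,"z":-60,"yaw":0},{"grip":80,"x":22,"y":0,"z":-60,"yaw":0},{"grip":80,"x":24,"y":0,"z":-60,"yaw":0},{"grip":80,"x":26,"y":0,"z":-60,"yaw":0},{"grip":80,"x":27,"y":0,"z":-60,"yaw":0},{"grip":80,"x":27,"y":0,"z":-60,"yaw":0}]' 20
```

```text
clock: 10.6
tcp_pos: [0.5432, 0.0898, 0.0868]
orientation: [-3.141, -0.015, -3.133]
force: [-11.5, -0.5, 8.6]
width: 0.873
```

```bash
python3 -m handwheel '[{"grip":80,"x":-10,"y":0,"z":0,"yaw":0},{"grip":80,"x":-18,"y":0,"z":30,"yaw":0},{"grip":70,"x":-10,"y":-30,"z":70,"yaw":0},{"grip":60,"x":5,"y":-70,"z":70,"yaw":0},{"grip":60,"x":20,"y":-115,"z":70,"yaw":0},{"grip":60,"x":35,"y":-160,"z":70,"yaw":0},{"grip":60,"x":50,"y":-205,"z":70,"yaw":0},{"grip":60,"x":54,"y":-228,"z":70,"yaw":0},{"grip":60,"x":54,"y":-228,"z":70,"yaw":0}]' 20
python3 - <<'E'
from h import *
for n in("scene","top"): cv2.imwrite(f"pics/{n}7.png",ctrl.snapshot(n)[:,:,::-1])
im=cv2.imread("pics/scene7.png")[150:370,190:470]; cv2.imwrite("pics/scene7z.png",cv2.resize(im,None,fx=2.6,fy=2.6,interpolation=cv2.INTER_CUBIC))
im=cv2.imread("pics/top7.png")[140:360,190:440]; cv2.imwrite("pics/top7z.png",cv2.resize(im,None,fx=2.6,fy=2.6,interpolation=cv2.INTER_CUBIC))
E
```

```text
clock: 11.72
tcp_pos: [0.5969, -0.1392, 0.1564]
orientation: [3.142, -0.016, -3.135]
force: [-0.2, -0.4, 0.3]
width: 0.656
```

View pics/scene7z.png

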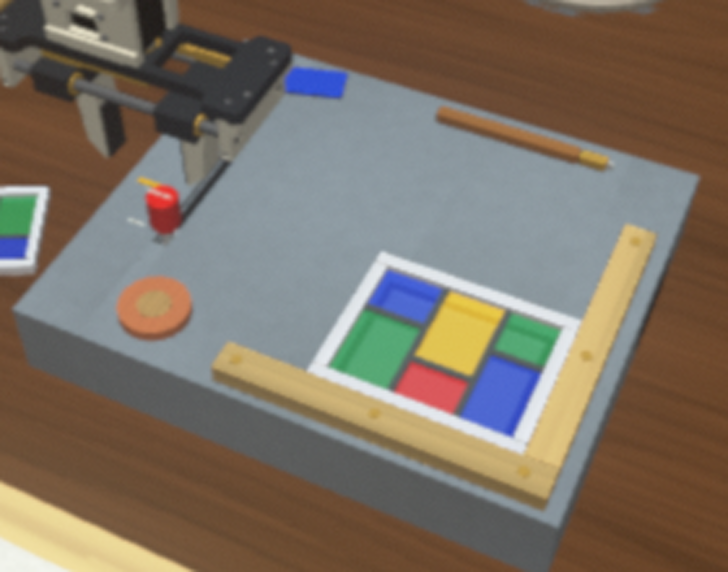

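View pics/top7z.png

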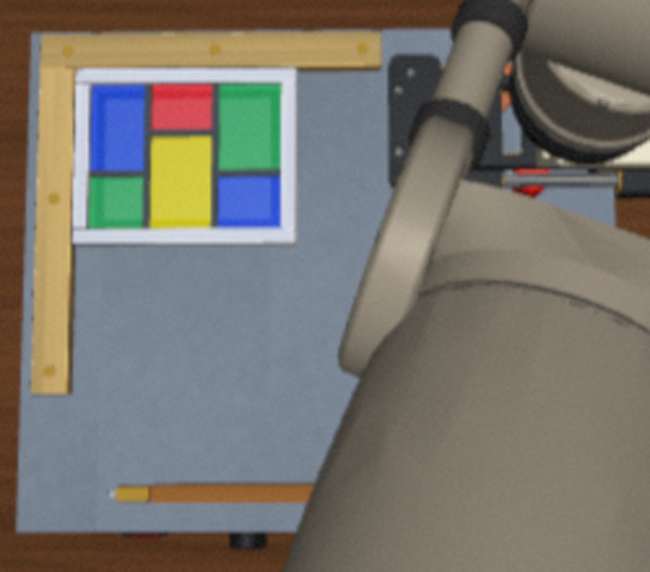

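The top view shows the panel flush to both battens: its left edge is at zoomed x≈75 and its back edge at zoomed y≈69, both on the batten faces. The knob is still shut and the small items haven't moved. I'll go down over the knob and grip it.

```bash
python3 -m handwheel '[{"grip":60,"x":0,"y":1,"z":-30,"yaw":0},{"grip":60,"x":0,"y":1,"z":-55,"yaw":0},{"grip":60,"x":0,"y":1,"z":-66,"yaw":0},{"grip":60,"x":0,"y":1,"z":-66,"yaw":0}]' 30
python3 - <<'E'
from h import *
for n in("scene",): cv2.imwrite(f"pics/{n}8.png",ctrl.snapshot(n)[:,:,::-1])
im=cv2.imread("pics/scene8.png")[170:300,190:330]; cv2.imwrite("pics/scene8z.png",cv2.resize(im,None,fx=4,fy=4,interpolation=cv2.INTER_CUBIC))
E
```

```text
clock: 12.32
tcp_pos: [0.5965, -0.1351, 0.0904]
orientation: [3.14, -0.017, -3.132]
force: [0.4, -0.1, -0.4]
width: 0.655
```

View pics/scene8z.png

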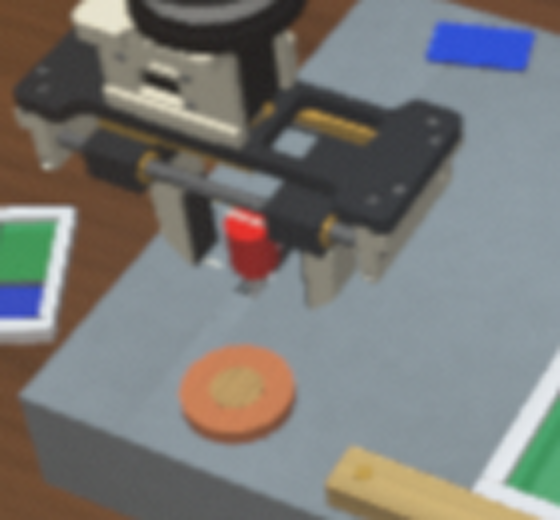

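The knob stands between the two fingers at zoomed (250,245). I'll centre about 3 mm to the right and close.

```bash
python3 -m handwheel '[{"grip":40,"x":0,"y":-3,"z":0,"yaw":0},{"grip":20,"x":0,"y":-3,"z":0,"yaw":0},{"grip":10,"x":0,"y":-3,"z":0,"yaw":0},{"grip":10,"x":0,"y":-3,"z":0,"yaw":0},{"grip":10,"x":0,"y":-3,"z":0,"yaw":0},{"grip":10,"x":0,"y":-3,"z":0,"yaw":0}]' 35
```

```text
clock: 13.12
tcp_pos: [0.597, -0.1386, 0.0914]
orientation: [3.141, -0.015, -3.132]
force: [-0.8, -0.6, 1.2]
width: 0.25
```

Gripped: the opening is about 23 mm, close to the 24 mm knob. Next I'll draw it 30 mm and look.

```bash
python3 -m handwheel '[{"grip":10,"x":-3,"y":0,"z":0,"yaw":0},{"grip":10,"x":-7,"y":0,"z":0,"yaw":0},{"grip":10,"x":-11,"y":0,"z":0,"yaw":0},{"grip":10,"x":-15,"y":0,"z":0,"yaw":0},{"grip":10,"x":-19,"y":0,"z":0,"yaw":0},{"grip":10,"x":-23,"y":0,"z":0,"yaw":0},{"grip":10,"x":-27,"y":0,"z":0,"yaw":0},{"grip":10,"x":-31,"y":0,"z":0,"yaw":0},{"grip":10,"x":-34,"y":0,"z":0,"yaw":0},{"grip":10,"x":-34,"y":0,"z":0,"yaw":0}]' 35
python3 - <<'E'
from h import *
for n in("scene","top"): cv2.imwrite(f"pics/{n}9.png",ctrl.snapshot(n)[:,:,::-1])
im=cv2.imread("pics/scene9.png")[150:370,190:470]; cv2.imwrite("pics/scene9z.png",cv2.resize(im,None,fx=2.6,fy=2.6,interpolation=cv2.INTER_CUBIC))
im=cv2.imread("pics/scene9.png")[170:280,190:330]; cv2.imwrite("pics/scene9k.png",cv2.resize(im,None,fx=5,fy=5,interpolation=cv2.INTER_CUBIC))
im=cv2.imread("pics/top9.png")[140:360,190:440]; cv2.imwrite("pics/top9z.png",cv2.resize(im,None,fx=2.6,fy=2.6,interpolation=cv2.INTER_CUBIC))
E
```

```text
clock: 14.38
tcp_pos: [0.5632, -0.1389, 0.0914]
orientation: [-3.141, -0.014, -3.132]
force: [5.0, -2.8, -3.8]
width: 0.25
```

View pics/scene9k.png

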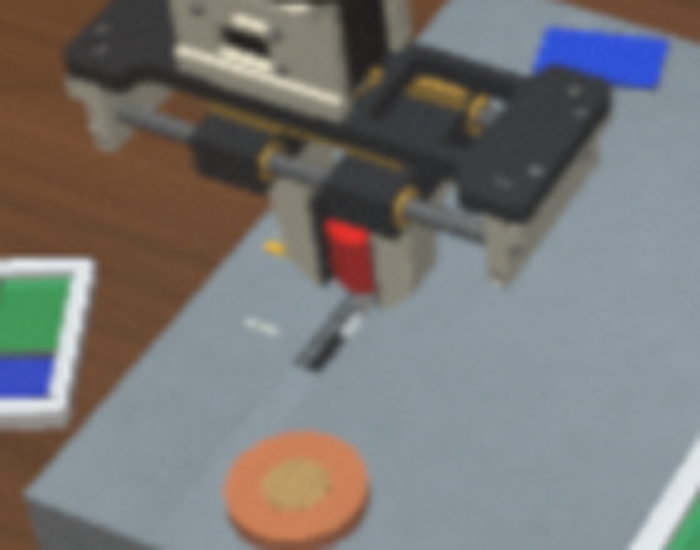

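View pics/top9z.png

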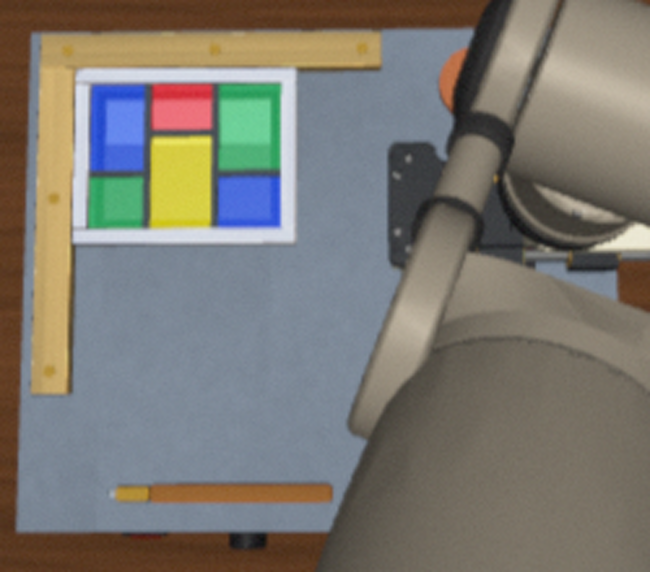

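View pics/scene9z.png

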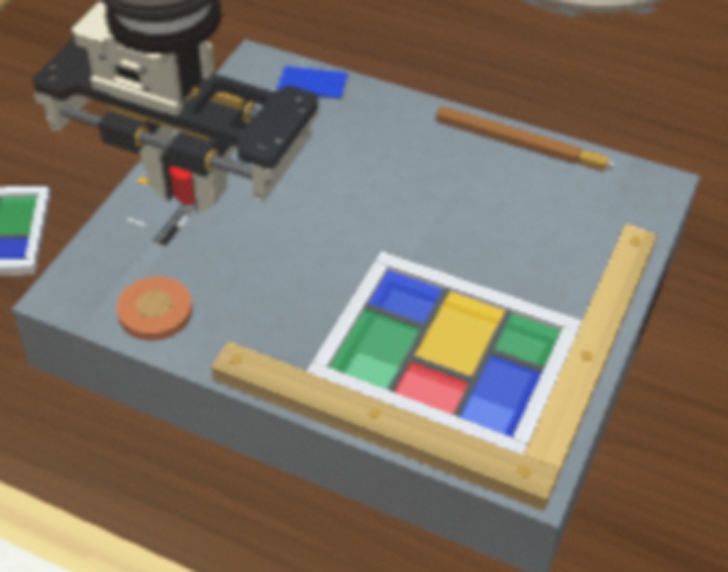

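The window's back part is now lit and the knob is held firmly, just short of the yellow tick at zoomed (275,247). I'll check the knob's own travel against the TCP's for slip.

```bash
cat > kn.py <<'E'
from h import *
import sys
def bot(f):
    im=cv2.imread(f)[:,:,::-1].copy();h=hsv(im);H,S,V=h[...,0],h[...,1],h[...,2]
    m=((H<6)|(H>172))&(S>140)&(V>70); m[:, :225]=0;m[:,300:]=0;m[:170]=0;m[262:]=0
    c=max(comps(m),key=lambda c:c[0]); print(f,c[:3]); ys,xs=np.nonzero(c[3]); 
    for y in range(ys.max()-5,ys.max()+1): print(y,xs[ys==y].min(),xs[ys==y].max(), end=' | ')
    print(); return c
for f in sys.argv[1:]: bot(f)
for x in (.597,.5632,.557): print(x,"bottom front point proj",proj("scene",[x+.0107,-.138+.0053,.083]).round(1),"axis top",proj("scene",[x,-.138,.110]).round(1),"axis bot", proj("scene",[x,-.138,.083]).round(1))
E
python3 kn.py pics/scene0.png pics/scene8.png pics/scene9.png
```

```text
pics/scene0.png (150, [247, 221, 12, 18], [252.7, 230.2])
233 248 258 | 234 249 258 | 235 249 258 | 236 249 257 | 237 250 256 | 238 251 255 | 
pics/scene8.png (127, [247, 225, 12, 14], [252.3, 231.5])
233 248 258 | 234 248 258 | 235 249 258 | 236 249 258 | 237 250 256 | 238 251 255 | 
pics/scene9.png (100, [255, 214, 9, 14], [259.5, 220.0])
222 256 263 | 223 257 263 | 224 257 263 | 225 258 263 | 226 259 263 | 227 260 263 | 
0.597 bottom front point proj [252.9 239.6] axis top [252. 225.] axis bot [253.5 235.1]
0.5632 bottom front point proj [262.1 228.2] axis top [261.3 213.8] axis bot [262.6 223.9]
0.557 bottom front point proj [263.8 226.2] axis top [263.  211.8] axis bot [264.3 221.9]
```

Observed shift is 11 px against 11.4 predicted, so there's no slip. I'll finish the remaining 6–6.5 mm.

```bash
python3 -m handwheel '[{"grip":10,"x":-3,"y":0,"z":0,"yaw":0},{"grip":10,"x":-5,"y":0,"z":0,"yaw":0},{"grip":10,"x":-6.5,"y":0,"z":0,"yaw":0},{"grip":10,"x":-6.5,"y":0,"z":0,"yaw":0},{"grip":10,"x":-6.5,"y":0,"z":0,"yaw":0},{"grip":10,"x":-6.5,"y":0,"z":0,"yaw":0}]' 35
python3 - <<'E'
from h import *
for n in("scene","top"): cv2.imwrite(f"pics/{n}10.png",ctrl.snapshot(n)[:,:,::-1])
im=cv2.imread("pics/scene10.png")[170:280,190:330]; cv2.imwrite("pics/scene10k.png",cv2.resize(im,None,fx=5,fy=5,interpolation=cv2.INTER_CUBIC))
im=cv2.imread("pics/top10.png")[140:360,190:440]; cv2.imwrite("pics/top10z.png",cv2.resize(im,None,fx=2.6,fy=2.6,interpolation=cv2.INTER_CUBIC))
E
python3 kn.py pics/scene10.png
```

```text
clock: 15.22
tcp_pos: [0.5572, -0.139, 0.0914]
orientation: [-3.141, -0.013, -3.132]
force: [6.4, -1.3, -4.2]
width: 0.248
pics/scene10.png (99, [256, 211, 10, 15], [261.0, 218.0])
220 258 264 | 221 258 265 | 222 258 265 | 223 260 265 | 224 261 265 | 225 262 265 | 
0.597 bottom front point proj [252.9 239.6] axis top [252. 225.] axis bot [253.5 235.1]
0.5632 bottom front point proj [262.1 228.2] axis top [261.3 213.8] axis bot [262.6 223.9]
0.557 bottom front point proj [263.8 226.2] axis top [263.  211.8] axis bot [264.3 221.9]
```

View pics/scene10k.png

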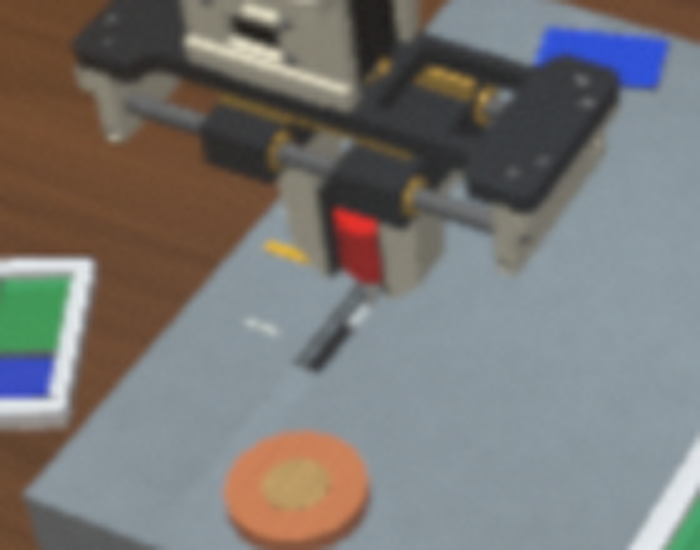

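View pics/top10z.png

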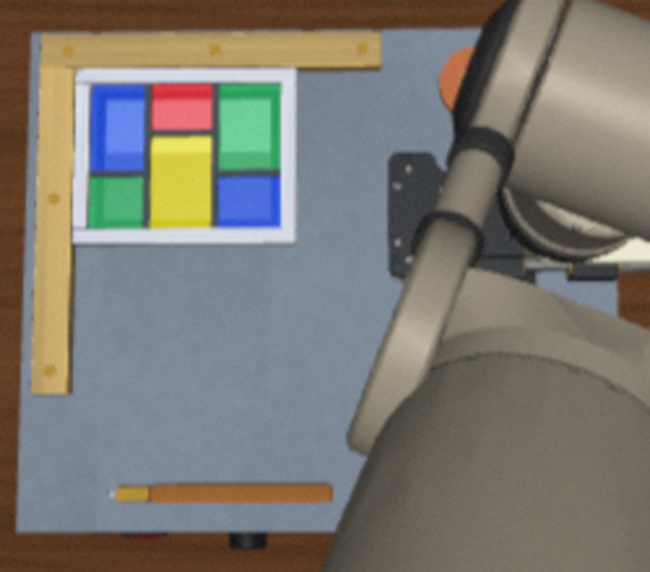

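The scene view shows the knob held next to the yellow tick, zoomed (287,252). In the top view the panel is still flush and its back half is lit. One last numeric check of the panel corners, the blade edge and the steadiness of the hold.

```bash
python3 - <<'E'
from h import *
a=cv2.imread("pics/top7.png").astype(int);b=cv2.imread("pics/top10.png").astype(int)
d=np.abs(b-a).sum(2)[150:245,215:310]
prof=d[:,5:].mean(1); print([(150+i,int(v)) for i,v in enumerate(prof) if 165<=150+i<=225])
im=cv2.imread("pics/top10.png")[:,:,::-1].copy();h=hsv(im)
m=(h[...,1]<40)&(h[...,2]>190);m[:,:200]=0;m[:,320:]=0;m[:150]=0;m[260:]=0
c=max(comps(m),key=lambda c:c[0]); cnt=np.argwhere(c[3])[:,::-1].astype(np.float32)
r=cv2.minAreaRect(cnt);print(r)
bx=cv2.boxPoints(r);print([plane("top",p,.084).round(4)[:2] for p in bx]); q=plane("top",r[0],.084)
p=[plane("top",p,.084)[:2] for p in bx]; print("center",np.mean(p,0).round(4))
# blade edge candidates
for x in(.6545,.6545-.04): print(x,proj("top",[x,.09,.07]).round(1))
o=ctrl.get_obs();print(o['clock'],o['tcp_pos'],o['force'],o['width'])
E
```

```text
[(165, 10), (166, 10), (167, 12), (168, 12), (169, 12), (170, 12), (171, 12), (172, 8), (173, 9), (174, 10), (175, 9), (176, 9), (177, 12), (178, 35), (179, 57), (180, 65), (181, 66), (182, 65), (183, 65), (184, 65), (185, 66), (186, 65), (187, 66), (188, 66), (189, 60), (190, 48), (191, 45), (192, 48), (193, 63), (194, 66), (195, 65), (196, 65), (197, 63), (198, 42), (199, 16), (200, 10), (201, 10), (202, 9), (203, 11), (204, 10), (205, 9), (206, 9), (207, 9), (208, 9), (209, 10), (210, 9), (211, 9), (212, 10), (213, 10), (214, 11), (215, 10), (216, 10), (217, 9), (218, 10), (219, 10), (220, 10), (221, 10), (222, 10), (223, 10), (224, 10), (225, 10)]
((260.4999694824219, 198.99996948242188), (65.99998474121094, 84.99998474121094), 90.0)
[array([0.6738, 0.1691]), array([0.6738, 0.0185]), array([0.5564, 0.0173]), array([0.5559, 0.1651])]
center [0.615  0.0925]
0.6545 [263.4 178.7]
0.6144999999999999 [263.  200.6]
15.325 [ 0.557224   -0.13896797  0.09144744] [ 6.06579576 -0.70534041 -3.62685426] 0.2521949550218492
```

Everything agrees within tolerance: TCP travel is 39.8 mm, the knob's image shift is 13 px against 13.4 predicted, and the spring force is about 6.1–6.4 N against 6.6 expected. The panel centre is (0.615, 0.0925), within 1 mm of home. Handing in.

```bash
python3 - <<'E'
from station import ctrl
print(ctrl.hand_in()); o=ctrl.get_obs(); print(o['clock'],o['tcp_pos'],o['force'],o['width'])
E
```

```text
the job is handed in; nothing more can be done
None
the job is handed in; nothing more can be done
```

The panel is flush in its corner and the shutter is held at half. I handed the job in at about 15.3 s, with the gripper still on the knob at 35 N.

**What I did:**
- With the shutter shut, I pushed the panel with both fingers into the back batten, then into the left batten, then once more into the back one. Contact forces were about 7, 13.5 and 11.5 N.
- I then gripped the red knob, drew it 39.8 mm towards the front and held it there.

**Last checks:**
- **Panel:** its centre was at (0.615, 0.0925) against a home position of (0.614, 0.092), with its edges parallel to the battens in the top view.
- **Knob:** it moved 13 px in the picture against 13.4 predicted, so I saw no slip in the grip. It stood beside the yellow tick.
- **Glass cutter, blue offcut and foil roll:** none looked moved in the last pictures, though the arm hid the offcut and part of the foil roll in the top view.

**What disagreed slightly:**
- The pull force read 6.1–6.4 N where 6.6 N was expected. It could mean the shutter is a millimetre or two short of half, but it is within the friction band.
- The lit strip measured about 37 mm at deck height, against 40 mm for half. The blade sits lower than the deck and may overlap the window edge, so this is only a rough check.
- My first move was refused because the rows lacked some keys; nothing moved.

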